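# Unclip the cuticle pusher and lever the compact open

### The job

Unclip the steel cuticle pusher from the leaning rail stand by pulling it straight off against its spring clips, then put its blade under the overhanging front edge of the pink compact's lid and lever the lid open at least halfway to upright, so that it stays open. Finally lay the pusher flat inside the wooden tray. Touch the compact only with the pusher, not with the gripper, and leave the other things on the counter where they are.

Things in the scene. Friction and masses are not known exactly. Their poses are not given: they have to be found in the camera images.
- stand: Fixed rail stand: white base plate 130 x 200 x 12 mm, steel rail 14 mm thick along its y, 62 mm high, and on it two sprung clips holding the pusher by its handle at y = -36 and +36 mm (each 12 mm wide along y, 30 mm across). Origin under the base. Between the clips 35 mm is free under the handle's axis, down to the rail.
- clips (a point): midway between the clips, on the held handle's axis (stand frame 0, 0, 98 mm). The clips open upwards and to the stand's -x, 0.55 rad (32 deg) from vertical: the pusher comes out along (-0.523, 0, 0.853) of the stand's frame, its own +z. The catch gives at roughly 10 N over the first 5 mm; free after 15 mm. The spring noses reach 11 mm above the axis.
- pusher: Stainless cuticle pusher, 155 mm long, 80 g. Origin on its axis, mid-grip; +x runs to the blade. Grip 12 x 12 mm, x = -23 to 23, flats facing y and z: take it across y, fingers along -z. Round handle 12 mm thick, x = -60 to 53. Blade 12 mm wide (y), 3 mm thick (z), x = 51 to 95. It starts level in the clips, blade to the stand's +y, its z along the clips' opening.
- pusher_tip (a point): the end of the pusher's blade (x = 95 mm on its axis)
- pusher_end (a point): the butt end of the pusher's handle (x = -60 mm on its axis)
- compact: Pink compact on a clear plinth, fixed. Origin under its centre; front to its -x (robot side). Plinth 80 (x) x 84 x 24 mm, shell 90 x 96 mm, z = 24 to 34. Lid 105 (x) x 96 x 8 mm, x = -60 to 45, underside at z = 36 mm when shut: it overhangs the shell 15 mm at the front, over free counter. Hinge along y at x = 45, z = 36 mm.
- lid_edge (a point): middle of the front edge of the lid's underside, moving with the lid; 105 mm from the hinge line
- compact_hinge (a point): middle of the lid's hinge line (fixed)
- lid (a joint): lid opening in rad: 0 shut, 1.57 upright, 1.9 at most; a stiff hinge, the lid stays where it is left; lifting it by the front edge takes about 1 N
- tray: Fixed wooden tray, 210 (x) x 125 (y) mm outside, walls 5 mm thick and 17 mm high. Origin under its centre, x along its length.
- tray_in (a point): centre of the tray's inner floor, 5 mm above the counter; the inside is 200 x 115 mm
- hairbrush: wooden hairbrush, 200 mm long, lying bristles down; origin at the foot of its middle; a bystander, to be left alone
- roller: face roller with a white handle and a grey-green silicone head, 150 mm long, lying down; origin near its middle, on the counter; a bystander, to be left alone
- jar: amber glass cream jar, 54 mm across, 45 mm high; origin under its centre; a bystander, to be left alone
- mug: white ceramic toothbrush cup, 68 mm across, 85 mm high; origin under its centre; a bystander, to be left alone
- soap: bar of soap, 85 x 55 x 26 mm; origin under its centre; a bystander, to be left alone
Mind the look-alikes: they are no part of the job. Of the things that look like the compact, the larger one is meant.

How it is judged:
By the outcome, as a careful person would: the job done as asked, in the order asked, and still so for the second after the job is handed in, with the robot touching nothing.
It also fails if it takes over 61 s, if anything falls off the work surface, if the arm or the gripper's body presses on something with over 40 N, if the wrist force passes 120 N, or if a joint passes its speed limit or range.

### The arm

A 6-joint arm with a two-finger parallel gripper is mounted at the origin on the work surface. World frame = base frame: x ahead of the robot, y to its left, z up, the work surface at z = 0. Lengths are in m, angles in degrees, forces in N, time in s.
With the tool pointing down it reaches from about 0.425 to 0.95 m from the base axis. Payload 14.7 kg.
Tool frame: the origin (TCP) lies midway between the tips of the shut fingers; the grasp point (between the pads) lies env.tcp_to_grasp behind it (env.tcp_to_grasp is the distance from the TCP to the grasp point, in m); z points along the fingers, y is the line along which they close (so a half turn about z gives the same grasp; the last joint's range is limited). The gripper opens to 85 mm and grips with 20 to 120 N. Pads are 22 mm wide; open, the fingers measure 114 mm over their backs; the gripper's body (76 mm by 85 mm) begins 54 mm behind the grasp point. The pads swing forward as they close: fully open they stand 13 mm farther back than shut.
Start: joints at [61.043, 27.513, 91.461, -0, 61.026, -2.67], TCP at [0.288, 0.583, 0.231] pointing down, gripper open.
Joint ranges: [-157.49, 157.49], [-46.99, 117.5], [13.45, 153.17], [-89.5, 269.5], [5.16, 153.95], [-167.48, 167.48]. Speed limits (degrees/s): [108.29, 108.29, 136.94, 172.46, 172.46, 172.46].

### API

Orientations are given as [roll, pitch, yaw] about the fixed x, y, z axes, in that order (R = Rz(yaw) Ry(pitch) Rx(roll)).
In Python, from bench import env gives the robot as it stands.
- The arm moves only by the shell command python3 -m jog 'ROWS' [FORCE]. ROWS is JSON, a list of rows, each an object of numbers: "fingers": the opening, from 0 (shut) to 1 (fully open); "tx", "ty", "tz": the shift along the world's x, y, z in mm; "yaw": the turn about the world's z in rad. A call has 1 to 20 rows; each row shifts and turns the commanded pose from where the row before left it; what a row does not reach is not made up. A row lasts 1/8 s, in which the tool goes at most 62.5 mm and 10.7 degrees, less where a joint would pass 70% of its speed; a pose out of reach is approached as far as the arm can. A call with a gripper value outside its range is refused whole. The fingers move at their own pace and stop on an object; FORCE is the grip in N (left out, the last holds). Time passes only in rows, so rows that do not move let the fingers close. It gives the time, the measured TCP pose, the force, the opening and the grip force at its end, in the units of the state.
- env.get_obs(): the state, without advancing time (a new reading comes with each control period).
- env.grab_frame(name): name is "scene" or "top" or "wrist"; returns (picture, depth): 480x640x3 uint8, red, green, blue; 480x640 float32, m along the optical axis (not along the pixel's ray), 0 where there is no reading.
- env.camera_params(name): a dict with "fov_y" (degrees; the focal length in pixels is half the picture's height over the tangent of half this angle, whatever the lens; pixels are square), "cx", "cy" (the principal point, pixels), "R" (3x3) and "t" (3): a world point X has camera coordinates R X + t. Camera axes: x right, y down, z forward; pixel columns grow to the right and rows downward; lengths in m; the calibration is good to about 2 mm. A picture is of the moment at which its call begins: read the wrist's pose just before it. camera_params takes no time and is no camera call; for the wrist camera it gives the pose at the moment of the call.
- env.close_job(): hands the job in; it is judged then, once.
The state is a dict: "clock": time; "qpos": joint angles; "joint_vel": joint speeds; "joint_efforts": joint torques, N m; "tool_pos": TCP position; "orientation": TCP orientation; "ft_force": force on the tool from outside, world axes, zero at the start; "moment": the same for the moment, N m; "grip_width": finger opening in m; "grip_force": force on a finger pad.
Only numpy, scipy, OpenCV 4.12 (cv2) and the standard library are available. Lean on these libraries where they do the work, as an engineer would, in place of code of your own. Each camera call takes 0.05 s, during which the arm holds its last target. There are 200 camera calls.

## Working session

There is one attempt and no reset: what is moved stays moved. The work goes in short steps, Python scripts to look and compute and a shell command to move; the robot and the scene stay as the last step left them, time stands still between calls to the robot, and variables do not carry over. Pictures are saved under pics/ and viewed, at most 10 in all, crops included, and the job is handed in when it is done.

```bash
ls; mkdir -p pics; cat > h.py <<'E'
import numpy as np, cv2
from bench import env
def cam(n):
    p=env.camera_params(n); f=240/np.tan(np.radians(p['fov_y'])/2)
    return f,p['cx'],p['cy'],np.array(p['R']),np.array(p['t'])
def ray(c,u,v,z):
    f,cx,cy,R,t=c; o=-R.T@t; d=R.T@np.array([(u-cx)/f,(v-cy)/f,1]); return o+d*(z-o[2])/d[2]
def dep(c,u,v,d):
    f,cx,cy,R,t=c; return R.T@(np.array([(u-cx)/f*d,(v-cy)/f*d,d])-t)
def cloud(c,D):
    f,cx,cy,R,t=c; v,u=np.mgrid[:480,:640]; P=np.stack([(u-cx)/f*D,(v-cy)/f*D,D],-1); return (P-t)@R
def proj(c,X):
    f,cx,cy,R,t=c; q=R@np.array(X)+t; return q[:2]/q[2]*f+[cx,cy]
def grab(n,fn=None):
    c=cam(n); I,D=env.grab_frame(n)
    if fn: cv2.imwrite('pics/'+fn,I[:,:,::-1])
    return c,I,D
E
python3 - <<'E'
from h import *
for n in('top','scene'):
    c,I,D=grab(n,n+'1.png'); np.savez(n+'1.npz',I=I,D=D); print(n,-c[3].T@c[4],c[3].round(2).tolist(),c[0])
o=env.get_obs(); print(o,env.tcp_to_grasp)
E
```

```text
pics
top [0.31733577 0.02904156 1.30085222] [[-0.02, -1.0, 0.0], [-0.98, 0.02, -0.22], [0.22, -0.01, -0.98]] 503.7114340522911
scene [1.69593645 0.38697173 0.9670524 ] [[-0.32, 0.95, 0.02], [0.57, 0.21, -0.79], [-0.75, -0.24, -0.61]] 484.07459249894794
{'clock': 0.1, 'qpos': array([ 6.10433327e+01,  2.75469891e+01,  9.14904287e+01,  4.93648214e-04,
        6.10263579e+01, -2.66906163e+00]), 'joint_vel': array([-0.01015512, -0.00952577, -0.08705133,  0.06096829, -0.01606747,
        0.10262084]), 'joint_efforts': array([ 1.16168321e-03, -9.52249432e+01, -4.31050515e+01, -3.01389473e-04,
        5.32809820e-03, -1.12456273e-04]), 'tool_pos': array([0.28765826, 0.58246606, 0.23072646]), 'orientation': array([-1.79936314e+02, -3.40097407e-03,  1.53712153e+02]), 'ft_force': array([-0.00387749, -0.49046686,  0.41895336]), 'moment': array([0.03038252, 0.01045409, 0.01468985]), 'grip_force': 0.0, 'grip_width': 0.0854407210169886} 0.0187
```

View pics/top1.png

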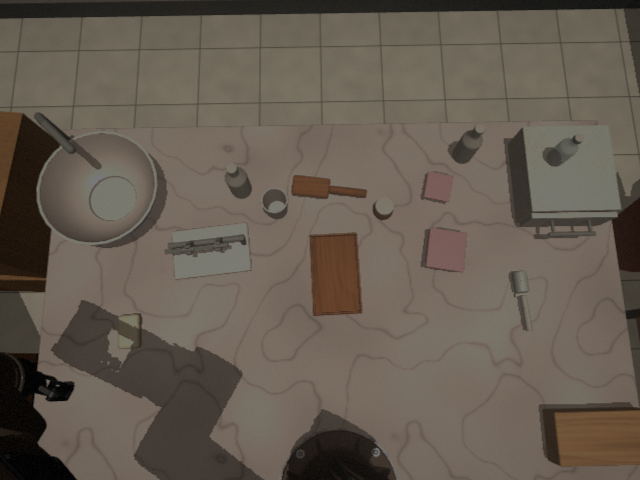

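View pics/scene1.png

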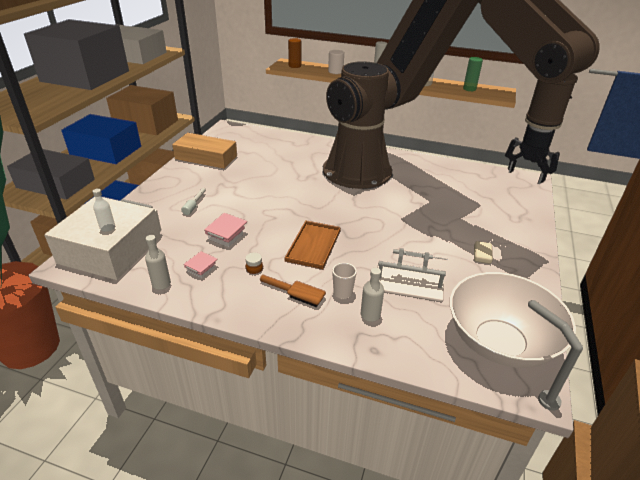

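The top view shows the stand at (212,250) with the blade to the left (+y). The larger compact is at (446,250), the tray at (336,274), the brush at (328,187), the jar at (384,208) and the mug at (275,203). Next I'll measure them.

```bash
python3 - <<'E'
from h import *
c=cam('top'); z=np.load('top1.npz'); I,D=z['I'],z['D']; P=cloud(c,D)
hsv=cv2.cvtColor(I,cv2.COLOR_RGB2HSV)
def box(u0,v0,u1,v1,m,zz,name):
    k=np.zeros((480,640),np.uint8); k[v0:v1,u0:u1]=m[v0:v1,u0:u1]
    cs,_=cv2.findContours(k,0,2); q=max(cs,key=cv2.contourArea)[:,0]
    W=np.array([ray(c,u,v,zz)[:2] for u,v in q]).astype(np.float32)*1000
    r=cv2.minAreaRect(W); print(name,len(q),np.round(r[0],1),np.round(r[1],1),round(r[2],1))
for p in [(446,250),(438,187),(336,274),(250,265),(212,245),(300,330)]: print(p,hsv[p[1],p[0]],P[p[1],p[0]].round(3))
pink=(hsv[...,1]>75)&((hsv[...,0]>165)|(hsv[...,0]<4))
box(410,215,485,285,pink,.044,'compact')
box(410,160,460,212,pink,.03,'small')
box(295,220,375,330,(hsv[...,1]>110)&(hsv[...,0]<20),.017,'tray')
m=(P[...,2]>.006)&(P[...,2]<.03); box(160,215,265,290,(P[...,2]>.006),.012,'stand')
k=np.zeros((480,640),bool);k[215:290,150:265]=True;k&=P[...,2]>.085
q=P[k]; print(len(q),q.mean(0),q.min(0),q.max(0)); d=q[:,:2]-q[:,:2].mean(0); print(np.linalg.svd(d,full_matrices=False)[2][0])
E
```

```text
(446, 250) [  3  63 122] [ 0.575 -0.289  0.045]
(438, 187) [  3  66 120] [ 0.749 -0.283  0.029]
(336, 274) [ 12 155  99] [ 0.524 -0.008  0.006]
(250, 265) [ 16  45 108] [0.552 0.216 0.009]
(212, 245) [16 37 89] [0.585 0.294 0.106]
(300, 330) [ 15  52 117] [0.383 0.087 0.   ]
compact 6 [ 598.  -245.4] [2.6 7.9] 86.3
small 1 [ 712.5 -294. ] [0. 0.] 0.0
tray 35 [525.2  -4.7] [208.8 122.9] 2.0
stand 102 [592.9 325.5] [133.1 223.3] 5.7
464 [0.5639917  0.30792839 0.18186873] [0.31733577 0.02904156 0.08576918] [0.60578958 0.41022891 1.30085222]
[0.59767769 0.80173648]
```

```bash
python3 - <<'E'
from h import *
c=cam('top'); z=np.load('top1.npz'); I,D=z['I'],z['D']; P=cloud(c,D); ok=D>0
def rect(k,name,n=True):
    k=cv2.morphologyEx(k.astype(np.uint8),cv2.MORPH_OPEN,np.ones((2,2)))>0
    q=P[k]; r=cv2.minAreaRect((q[:,:2]*1000).astype(np.float32)); print(name,len(q),np.round(r[0],1),np.round(r[1],1),round(r[2],2),np.median(q[:,2]).round(4))
    return q
def win(u0,v0,u1,v1):
    k=np.zeros((480,640),bool);k[v0:v1,u0:u1]=1;return k&ok
Z=P[...,2]
rect(win(410,215,485,285)&(Z>.037)&(Z<.055),'compact')
rect(win(410,160,460,212)&(Z>.02),'small')
rect(win(160,215,265,290)&(Z>.007)&(Z<.018),'stand')
k=win(150,215,265,290)&(Z>.09)&(Z<.125)
q=rect(k,'pusher')
m=q[:,:2].mean(0);v=np.linalg.svd(q[:,:2]-m,full_matrices=False)[2][0]; print(m,v,np.degrees(np.arctan2(*v)))
for y in np.arange(.2,.42,.012):
    s=q[abs(q[:,1]-y)<.006]
    if len(s): print(y.round(3),s.mean(0).round(4),s[:,0].min().round(3),s[:,0].max().round(3),s[:,2].max().round(3))
E
```

```text
compact 1519 [ 452.1 -185.3] [137.5 487.3] 47.92 0.0461
small 708 [ 545.2 -162.5] [ 86.5 589.1] 58.3 0.0315
stand 2751 [528.5 195.8] [493.1 215.5] 61.9 0.0117
pusher 428 [497.6 202.5] [488.1 110. ] 56.6 0.1007
[0.58120251 0.3277982 ] [0.10973121 0.9939613 ] 6.2998214200366665
0.26 [0.5866 0.2608 0.1015] 0.583 0.593 0.106
0.272 [0.5896 0.2741 0.0883] 0.573 0.609 0.115
0.284 [0.5864 0.2823 0.091 ] 0.571 0.602 0.115
0.296 [0.584  0.2959 0.0866] 0.578 0.59 0.107
0.308 [0.5833 0.3082 0.0893] 0.576 0.599 0.11
0.32 [0.583  0.3201 0.0845] 0.575 0.597 0.106
0.332 [0.5813 0.3316 0.0887] 0.574 0.594 0.109
0.344 [0.5804 0.3454 0.0916] 0.565 0.596 0.111
0.356 [0.5795 0.3546 0.0957] 0.566 0.593 0.113
0.368 [0.5779 0.3677 0.0745] 0.572 0.591 0.104
0.38 [0.5768 0.3806 0.0857] 0.572 0.589 0.104
0.392 [0.5768 0.3921 0.0791] 0.57 0.59 0.105
0.404 [0.576  0.4032 0.078 ] 0.569 0.59 0.104
0.416 [0.5868 0.4157 0.0093] 0.586 0.588 0.015
```

```bash
python3 -m jog '[{"tx":30,"ty":-27,"tz":3,"yaw":-0.102},{"tx":30,"ty":-27,"tz":3,"yaw":-0.102},{"tx":30,"ty":-27,"tz":3,"yaw":-0.102},{"tx":30,"ty":-27,"tz":3,"yaw":-0.102},{"tx":30,"ty":-27,"tz":3,"yaw":-0.102},{"tx":30,"ty":-27,"tz":3,"yaw":-0.102},{"tx":30,"ty":-27,"tz":3,"yaw":-0.102},{"tx":30,"ty":-27,"tz":3,"yaw":-0.102},{"tx":30,"ty":-27,"tz":3,"yaw":-0.102},{"tx":26,"ty":-24,"tz":3,"yaw":-0.102},{"fingers":0.6},{"fingers":0.6}]' 60
python3 - <<'E'
from h import *
c,I,D=grab('wrist','w1.png'); np.savez('w1.npz',I=I,D=D); print(-c[3].T@c[4],c[3].round(2).tolist(),c[0])
P=cloud(c,D); Z=P[...,2]; k=(D>0)&(Z>.09)&(Z<.125)&(P[...,0]>.54)&(P[...,0]<.63)
q=P[k]; print(len(q))
for y in np.arange(.22,.43,.008):
    s=q[abs(q[:,1]-y)<.004]
    if len(s)>20: print(y.round(3),s[:,0].min().round(4),s[:,0].max().round(4),((s[:,0].min()+s[:,0].max())/2).round(4),np.percentile(s[:,2],98).round(4))
E
```

```text
[0.21114697 0.62038528 0.3736649 ] [[0.44, 0.9, -0.0], [0.85, -0.42, 0.33], [0.29, -0.15, -0.94]] 398.5639172486021
0invalid input at $[0]: expected keys fingers, tx, ty, tz, yaw
```

View pics/w1.png

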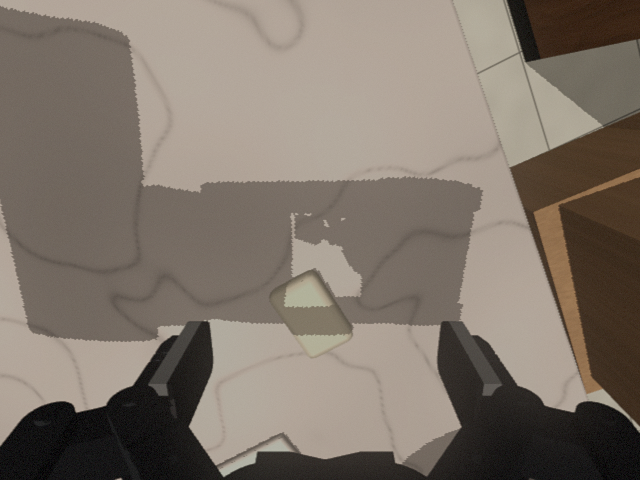

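That row was refused because every key is required. The picture shows the old pose over the soap at (312,312), with the fingers at the bottom.

```bash
python3 -m jog '[{"fingers":0.6,"tx":30,"ty":-27,"tz":3,"yaw":-0.102},{"fingers":0.6,"tx":30,"ty":-27,"tz":3,"yaw":-0.102},{"fingers":0.6,"tx":30,"ty":-27,"tz":3,"yaw":-0.102},{"fingers":0.6,"tx":30,"ty":-27,"tz":3,"yaw":-0.102},{"fingers":0.6,"tx":30,"ty":-27,"tz":3,"yaw":-0.102},{"fingers":0.6,"tx":30,"ty":-27,"tz":3,"yaw":-0.102},{"fingers":0.6,"tx":30,"ty":-27,"tz":3,"yaw":-0.102},{"fingers":0.6,"tx":30,"ty":-27,"tz":3,"yaw":-0.102},{"fingers":0.6,"tx":30,"ty":-27,"tz":3,"yaw":-0.102},{"fingers":0.6,"tx":26,"ty":-24,"tz":3,"yaw":-0.102},{"fingers":0.6,"tx":0,"ty":0,"tz":0,"yaw":0},{"fingers":0.6,"tx":0,"ty":0,"tz":0,"yaw":0},{"fingers":0.6,"tx":0,"ty":0,"tz":0,"yaw":0}]' 60
python3 - <<'E'
from h import *
c,I,D=grab('wrist','w2.png'); np.savez('w2.npz',I=I,D=D); print(-c[3].T@c[4],c[3].round(2).tolist(),c[0])
P=cloud(c,D); Z=P[...,2]; k=(D>0)&(Z>.09)&(Z<.125)&(P[...,0]>.54)&(P[...,0]<.63)
q=P[k]; print(len(q))
for y in np.arange(.22,.43,.008):
    s=q[abs(q[:,1]-y)<.004]
    if len(s)>20: print(y.round(3),s[:,0].min().round(4),s[:,0].max().round(4),((s[:,0].min()+s[:,0].max())/2).round(4),np.percentile(s[:,2],98).round(4))
E
```

```text
clock: 1.78
tool_pos: [0.5831, 0.3165, 0.2612]
orientation: [-180.0, -0.0, 95.4]
ft_force: [0.1, -0.4, -1.4]
grip_width: 0.0509
grip_force: 0.0
[0.57465751 0.40118193 0.40407212] [[1.0, 0.09, -0.0], [0.09, -0.94, 0.33], [0.03, -0.33, -0.94]] 398.5639172486021
4221
0.26 0.5813 0.5933 0.5873 0.1044
0.268 0.5806 0.5929 0.5868 0.1045
0.276 0.57 0.6041 0.5871 0.1134
0.284 0.5696 0.6038 0.5867 0.113
0.292 0.5759 0.603 0.5895 0.1117
0.3 0.5754 0.5914 0.5834 0.1063
0.308 0.5748 0.5907 0.5828 0.1064
0.316 0.5741 0.5899 0.582 0.1062
0.324 0.5734 0.5891 0.5813 0.1062
0.332 0.572 0.5883 0.5802 0.1061
0.34 0.5717 0.5875 0.5796 0.1059
0.348 0.563 0.5961 0.5796 0.113
0.356 0.5618 0.596 0.5789 0.1132
0.364 0.5708 0.5959 0.5833 0.1111
0.372 0.5706 0.582 0.5763 0.1042
0.38 0.5701 0.5805 0.5753 0.1029
0.388 0.5694 0.5797 0.5746 0.1023
0.396 0.568 0.5789 0.5734 0.1028
0.404 0.5673 0.5781 0.5727 0.1028
0.412 0.5669 0.5773 0.5721 0.103
```

View pics/w2.png

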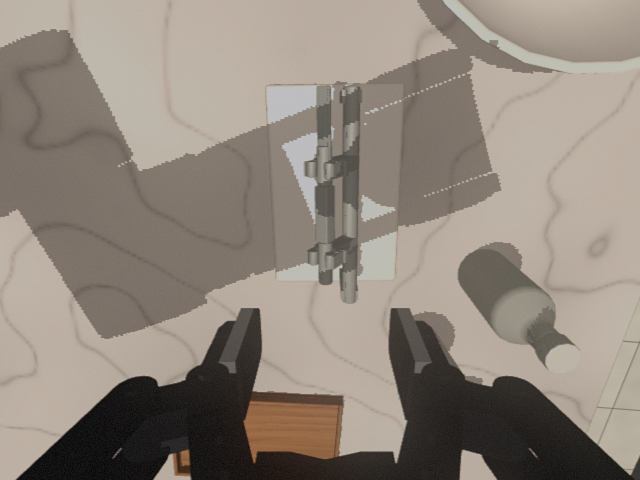

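The stand is upright in the frame, with the pusher running from (325,90) to (325,282) and its square grip near (325,213). The rail lies beside it at u≈350. I'll descend and close on the grip.

```bash
python3 -m jog '[{"fingers":0.6,"tx":-1,"ty":0.5,"tz":-30,"yaw":0},{"fingers":0.6,"tx":0,"ty":0,"tz":-30,"yaw":0},{"fingers":0.6,"tx":0,"ty":0,"tz":-30,"yaw":0},{"fingers":0.6,"tx":0,"ty":0,"tz":-30,"yaw":0},{"fingers":0.6,"tx":0,"ty":0,"tz":-30,"yaw":0},{"fingers":0.6,"tx":0,"ty":0,"tz":-15,"yaw":0},{"fingers":0.6,"tx":0,"ty":0,"tz":-12,"yaw":0},{"fingers":0.6,"tx":0,"ty":0,"tz":0,"yaw":0}]' 60
python3 -m jog '[{"fingers":0.3,"tx":0,"ty":0,"tz":0,"yaw":0},{"fingers":0.2,"tx":0,"ty":0,"tz":0,"yaw":0},{"fingers":0.1,"tx":0,"ty":0,"tz":0,"yaw":0},{"fingers":0.0,"tx":0,"ty":0,"tz":0,"yaw":0},{"fingers":0.0,"tx":0,"ty":0,"tz":0,"yaw":0},{"fingers":0.0,"tx":0,"ty":0,"tz":0,"yaw":0},{"fingers":0.0,"tx":0,"ty":0,"tz":0,"yaw":0}]' 60
```

```text
clock: 2.82
tool_pos: [0.5826, 0.3164, 0.0841]
orientation: [-180.0, 0.0, 95.3]
ft_force: [-0.1, -0.6, 0.2]
grip_width: 0.0514
grip_force: 0.0
clock: 3.7
tool_pos: [0.5829, 0.3164, 0.0854]
orientation: [180.0, -0.0, 95.3]
ft_force: [-3.7, 0.0, 9.0]
grip_width: 0.0132
grip_force: 58.4
```

```bash
python3 -m jog '[{"fingers":0,"tx":0,"ty":0,"tz":0,"yaw":0},{"fingers":0,"tx":-2.6,"ty":-0.2,"tz":4.3,"yaw":0},{"fingers":0,"tx":-2.6,"ty":-0.2,"tz":4.3,"yaw":0},{"fingers":0,"tx":-2.6,"ty":-0.2,"tz":4.3,"yaw":0},{"fingers":0,"tx":-2.6,"ty":-0.3,"tz":4.3,"yaw":0},{"fingers":0,"tx":-2.6,"ty":-0.3,"tz":4.3,"yaw":0},{"fingers":0,"tx":-2.6,"ty":-0.2,"tz":4.3,"yaw":0},{"fingers":0,"tx":-5.2,"ty":-0.5,"tz":8.6,"yaw":0},{"fingers":0,"tx":-5.2,"ty":-0.5,"tz":8.6,"yaw":0},{"fingers":0,"tx":0,"ty":0,"tz":0,"yaw":0}]' 80
python3 - <<'E'
from h import *
c,I,D=grab('wrist','w3.png')
P=cloud(c,D); o=env.get_obs(); print(o['tool_pos'],o['ft_force'])
x,y,z=o['tool_pos']; k=(D>0)&(abs(P[...,2]-z-.012)<.025)&(abs(P[...,0]-x)<.03)&(P[...,1]>y+.012)&(P[...,1]<y+.11)
q=P[k]
for yy in np.arange(y+.02,y+.11,.01):
    s=q[abs(q[:,1]-yy)<.005]
    if len(s)>20: print((yy-y).round(3),(s[:,0].min()-x).round(4),(s[:,0].max()-x).round(4),(np.percentile(s[:,2],95)-z).round(4),(np.percentile(s[:,2],5)-z).round(4))
E
```

```text
clock: 4.95
tool_pos: [0.5568, 0.3141, 0.1283]
orientation: [179.9, -0.0, 95.3]
ft_force: [0.3, 0.3, -1.7]
grip_width: 0.0122
grip_force: 79.0
[0.55690547 0.31402824 0.1278285 ] [ 0.11053504 -0.58391314 -1.1737413 ]
0.02 -0.0106 0.0054 0.0205 0.0133
0.03 -0.0098 0.0038 0.0192 0.0139
0.04 -0.0109 0.0017 0.0192 0.0143
0.05 -0.0116 0.0007 0.0191 0.0136
0.06 -0.0122 -0.0007 0.0172 0.0111
0.07 -0.0133 -0.0018 0.0172 0.011
0.08 -0.0141 -0.0029 0.0172 0.0111
0.09 -0.0152 -0.0036 0.0173 0.0111
0.1 -0.0152 -0.0046 0.0174 0.0112
```

View pics/w3.png

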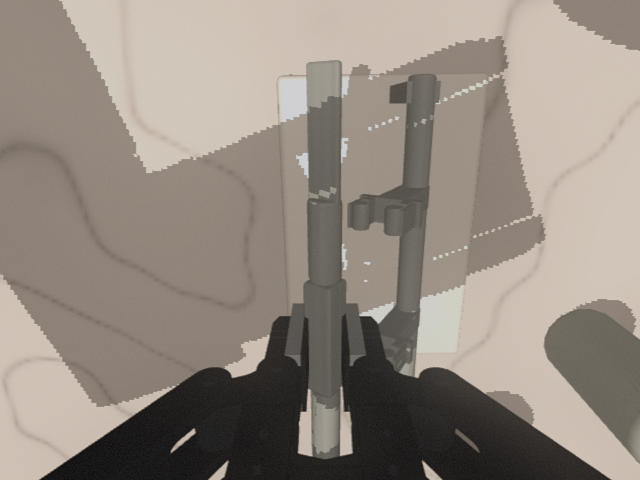

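The pusher is free and held level, with the blade at (325,70–200) pointing away along the tool's x. I'll lift it and carry it to above the compact.

```bash
python3 -m jog '[{"fingers":0,"tx":0,"ty":0,"tz":45,"yaw":0},{"fingers":0,"tx":0,"ty":0,"tz":45,"yaw":0},{"fingers":0,"tx":-4,"ty":-30,"tz":35,"yaw":-0.09},{"fingers":0,"tx":-4,"ty":-45,"tz":0,"yaw":-0.13},{"fingers":0,"tx":-4,"ty":-47,"tz":0,"yaw":-0.13},{"fingers":0,"tx":-4,"ty":-47,"tz":0,"yaw":-0.13},{"fingers":0,"tx":-4,"ty":-47,"tz":0,"yaw":-0.13},{"fingers":0,"tx":-4,"ty":-47,"tz":0,"yaw":-0.13},{"fingers":0,"tx":-4,"ty":-47,"tz":0,"yaw":-0.13},{"fingers":0,"tx":-4,"ty":-47,"tz":0,"yaw":-0.13},{"fingers":0,"tx":-4,"ty":-47,"tz":0,"yaw":-0.13},{"fingers":0,"tx":-4,"ty":-47,"tz":0,"yaw":-0.13},{"fingers":0,"tx":-4,"ty":-47,"tz":0,"yaw":-0.13},{"fingers":0,"tx":-4,"ty":-47,"tz":0,"yaw":-0.13},{"fingers":0,"tx":-4,"ty":-40,"tz":0,"yaw":-0.13},{"fingers":0,"tx":-4,"ty":-32,"tz":0,"yaw":-0.01},{"fingers":0,"tx":0,"ty":0,"tz":0,"yaw":0},{"fingers":0,"tx":0,"ty":0,"tz":0,"yaw":0}]' 80
python3 - <<'E'
from h import *
c,I,D=grab('wrist','w4.png'); np.savez('w4.npz',I=I,D=D)
P=cloud(c,D); Z=P[...,2]
X,Y=P[...,0],P[...,1]
k=(D>0)&(Z>.038)&(Z<.052)&(Y<-.2)&(Y>-.38)&(X>.4)&(X<.69)
n,l,s,_=cv2.connectedComponentsWithStats(k.astype(np.uint8)); j=1+np.argmax(s[1:,4]); print(s[1:,4])
q=P[k]
r=cv2.minAreaRect((q[:,:2]*1000).astype(np.float32)); print(np.round(r[0],1),np.round(r[1],1),r[2],np.median(q[:,2]))
for y in np.arange(-.36,-.21,.01):
    s=q[abs(q[:,1]-y)<.004]
    if len(s)>5: print(y.round(3),s[:,0].min().round(4),s[:,0].max().round(4))
E
```

```text
clock: 7.25
tool_pos: [0.5007, -0.3027, 0.252]
orientation: [-180.0, 0.0, 0.1]
ft_force: [-0.1, -0.1, -1.5]
grip_width: 0.012
grip_force: 79.0
[11318]
[ 578.1 -288.6] [ 96.1 109.7] 79.5467529296875 0.04605580004321837
-0.34 0.5726 0.6205
-0.33 0.5189 0.6266
-0.32 0.5166 0.6281
-0.31 0.6171 0.6295
-0.3 0.6164 0.6317
-0.29 0.5232 0.6338
-0.28 0.524 0.6353
-0.27 0.5256 0.6367
-0.26 0.5276 0.6349
-0.25 0.5292 0.6357
-0.24 0.5307 0.5961
-0.23 0.5336 0.5446
```

View pics/w4.png

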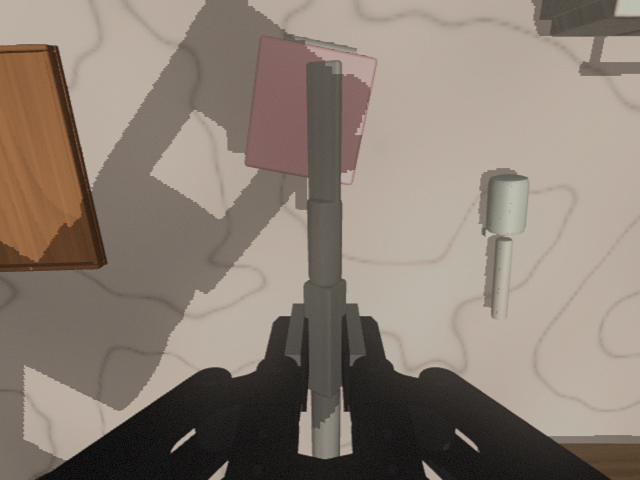

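The lid's corners are about (262,37), (376,60), (351,183) and (246,163), so the compact is yawed about -10°. The pusher tip is at (325,62).

```bash
python3 - <<'E'
from h import *
c=cam('wrist'); z=np.load('w4.npz'); I,D=z['I'],z['D']; P=cloud(c,D); o=env.get_obs(); T=o['tool_pos']
k=(D>0)&(abs(P[...,2]-T[2]-.015)<.02)&(P[...,0]>T[0]+.03)
q=P[k]-T; print(q[:,0].max(), np.percentile(q[q[:,0]>.06][:,2],[5,50,95]),q[q[:,0]>.08][:,1].min(),q[q[:,0]>.08][:,1].max())
h=q[(q[:,0]>.03)&(q[:,0]<.05)]; print(np.percentile(h[:,2],[5,50,95,99]))
# front edge in pixels: pink mask, fit with depth
k=(D>0)&(P[...,2]>.038)&(P[...,2]<.052)&(P[...,1]<-.2)&(P[...,1]>-.38)&(P[...,0]>.4)&(P[...,0]<.69)
v=np.argwhere(k)
cs,_=cv2.findContours(k.astype(np.uint8),0,2); a=cv2.approxPolyDP(max(cs,key=cv2.contourArea),6,True)[:,0]
for u,w in a: print(u,w,ray(c,u,w,.044)[:2].round(4))
# counter bias
m=(D>0)&(abs(P[...,2])<.01); print('counter',np.median(P[m][:,2]))
E
```

```text
0.09620898847077408 [0.01053215 0.01403798 0.01668256] -0.004528248798191914 0.006286286511413053
[0.01373831 0.0172661  0.01867485 0.01911375]
261 36 [ 0.6346 -0.2515]
245 165 [ 0.5334 -0.2324]
307 177 [ 0.5229 -0.2864]
305 64 [ 0.6144 -0.286 ]
338 59 [ 0.6181 -0.3126]
341 183 [ 0.5177 -0.3165]
350 184 [ 0.5168 -0.3245]
376 60 [ 0.6174 -0.3432]
337 44 [ 0.629  -0.3117]
counter 0.0006110057724858214
```

```bash
python3 -m jog '[{"fingers":0,"tx":-30,"ty":14.5,"tz":-20,"yaw":-0.06},{"fingers":0,"tx":-30,"ty":14.5,"tz":-20,"yaw":-0.06},{"fingers":0,"tx":-29,"ty":15,"tz":-20,"yaw":-0.06},{"fingers":0,"tx":0,"ty":0,"tz":-30,"yaw":0},{"fingers":0,"tx":0,"ty":0,"tz":-30,"yaw":0},{"fingers":0,"tx":0,"ty":0,"tz":-30,"yaw":0},{"fingers":0,"tx":0,"ty":0,"tz":-30,"yaw":0},{"fingers":0,"tx":0,"ty":0,"tz":-30,"yaw":0},{"fingers":0,"tx":0,"ty":0,"tz":-20,"yaw":0},{"fingers":0,"tx":0,"ty":0,"tz":-9,"yaw":0},{"fingers":0,"tx":0,"ty":0,"tz":0,"yaw":0}]' 80
python3 - <<'E'
from h import *
c,I,D=grab('wrist'); P=cloud(c,D); T=env.get_obs()['tool_pos']; d=np.array([.984,-.177,0]); n=np.array([.177,.984,0])
q=(P-T)[D>0]; a=q@d; b=q@n; zz=q[:,2]+T[2]
k=(abs(b)<.004)&(zz>.02)
for s in np.arange(.05,.18,.006):
    j=k&(abs(a-s)<.003)
    if j.sum()>3: print(s.round(3),np.median(zz[j]).round(4),j.sum())
I2=I[:300,150:500]; cv2.imwrite('pics/w5.png',cv2.resize(I2[:,:,::-1],None,fx=1.7,fy=1.7))
E
```

```text
clock: 8.68
tool_pos: [0.4119, -0.2586, 0.0132]
orientation: [-180.0, 0.0, -10.1]
ft_force: [-0.3, 0.7, -0.5]
grip_width: 0.0122
grip_force: 79.0
0.05 0.0308 449
0.056 0.0283 501
0.062 0.0278 462
0.068 0.0277 480
0.074 0.0279 498
0.08 0.0279 520
0.086 0.0279 563
0.092 0.0278 586
0.098 0.0275 72
```

View pics/w5.png

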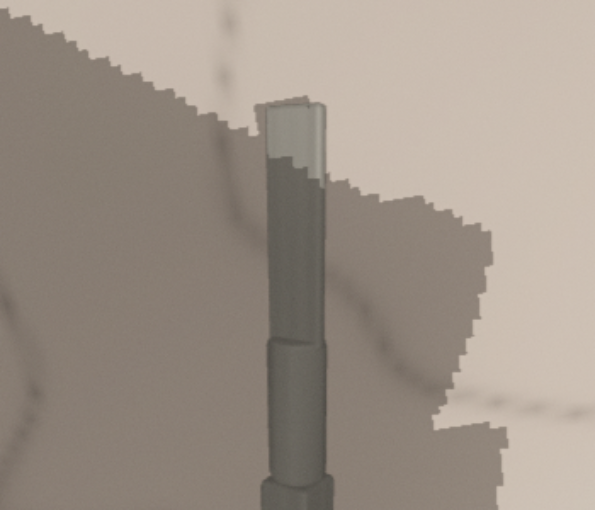

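The blade is level with its top at z≈28 mm, straight ahead toward the lid (tip at about (295,102) in the crop). Next I'll insert it.

```bash
python3 -m jog '[{"fingers":0,"tx":0,"ty":0,"tz":3,"yaw":0},{"fingers":0,"tx":7,"ty":-1.3,"tz":0,"yaw":0},{"fingers":0,"tx":7,"ty":-1.3,"tz":0,"yaw":0},{"fingers":0,"tx":7,"ty":-1.2,"tz":0,"yaw":0},{"fingers":0,"tx":6.5,"ty":-1.2,"tz":0,"yaw":0},{"fingers":0,"tx":0,"ty":0,"tz":0,"yaw":0},{"fingers":0,"tx":0,"ty":0,"tz":3,"yaw":0},{"fingers":0,"tx":0,"ty":0,"tz":3,"yaw":0},{"fingers":0,"tx":0,"ty":0,"tz":3,"yaw":0},{"fingers":0,"tx":0,"ty":0,"tz":0,"yaw":0}]' 80
python3 - <<'E'
from h import *
c,I,D=grab('wrist'); P=cloud(c,D); T=env.get_obs()['tool_pos']; d=np.array([.984,-.177,0]); n=np.array([.177,.984,0])
q=(P-T)[D>0]; a=q@d; b=q@n; zz=q[:,2]+T[2]
for lo,hi in((-.004,.004),(.015,.03)):
  for s in np.arange(.06,.18,.008):
    j=(b>lo)&(b<hi)&(zz>.02)&(abs(a-s)<.004)
    if j.sum()>3: print(s.round(3),np.median(zz[j]).round(4),j.sum())
cv2.imwrite('pics/w6.png',I[:,:,::-1])
E
```

```text
clock: 9.98
tool_pos: [0.4393, -0.2641, 0.0256]
orientation: [180.0, -0.0, -10.2]
ft_force: [-0.8, 0.4, -1.3]
grip_width: 0.0124
grip_force: 78.9
0.06 0.0393 588
0.068 0.0392 630
0.076 0.0391 672
0.084 0.0398 758
0.092 0.0489 897
0.1 0.0486 944
0.108 0.0482 756
0.084 0.0475 315
0.092 0.0489 1679
0.1 0.0486 1804
0.108 0.0483 1417
```

The lid edge is resting on the blade with about 12 mm of overlap, and it has already risen about 4 mm. I'll follow the arc now.

```bash
python3 -m jog '[{"fingers":0,"tx":0.5,"ty":-0.1,"tz":7,"yaw":0},{"fingers":0,"tx":1.4,"ty":-0.2,"tz":9.3,"yaw":0},{"fingers":0,"tx":2.3,"ty":-0.4,"tz":9.1,"yaw":0},{"fingers":0,"tx":3.2,"ty":-0.6,"tz":8.8,"yaw":0},{"fingers":0,"tx":4,"ty":-0.7,"tz":8.5,"yaw":0},{"fingers":0,"tx":4.8,"ty":-0.9,"tz":8,"yaw":0},{"fingers":0,"tx":5.6,"ty":-1,"tz":7.5,"yaw":0},{"fingers":0,"tx":6.3,"ty":-1.1,"tz":6.8,"yaw":0},{"fingers":0,"tx":0,"ty":0,"tz":0,"yaw":0}]' 80
python3 - <<'E'
from h import *
c,I,D=grab('wrist','w7.png'); P=cloud(c,D); T=env.get_obs()['tool_pos']; d=np.array([.984,-.177,0]); n=np.array([.177,.984,0])
q=(P-T)[D>0]; a=q@d; b=q@n; zz=q[:,2]+T[2]
for lo,hi in((-.004,.004),(.015,.03)):
  for s in np.arange(.04,.18,.008):
    j=(b>lo)&(b<hi)&(zz>.02)&(abs(a-s)<.004)
    if j.sum()>3: print(s.round(3),np.median(zz[j]).round(4),zz[j].max().round(4),j.sum())
E
```

```text
clock: 11.15
tool_pos: [0.4684, -0.2695, 0.0908]
orientation: [180.0, -0.1, -10.1]
ft_force: [0.2, -0.7, -0.0]
grip_width: 0.0123
grip_force: 79.0
0.04 0.1084 0.1112 536
0.048 0.1085 0.1107 559
0.056 0.1065 0.111 656
0.064 0.1053 0.1085 623
0.072 0.1053 0.1091 642
0.08 0.1052 0.1091 689
0.088 0.1052 0.1087 759
0.096 0.1164 0.1191 1014
0.104 0.111 0.1165 782
0.112 0.1037 0.1076 456
0.072 0.0338 0.036 222
0.08 0.035 0.037 561
0.088 0.0353 0.0375 576
0.096 0.1162 0.1189 2154
0.104 0.111 0.1162 1455
0.112 0.1037 0.1076 858
```

The lid is at about 0.7 rad and resting on the blade tip. I'll continue past it with a forward bias.

```bash
python3 -m jog '[{"fingers":0,"tx":8.5,"ty":-1.5,"tz":4,"yaw":0},{"fingers":0,"tx":8.5,"ty":-1.5,"tz":5,"yaw":0},{"fingers":0,"tx":8.5,"ty":-1.5,"tz":4,"yaw":0},{"fingers":0,"tx":8.5,"ty":-1.5,"tz":4,"yaw":0},{"fingers":0,"tx":8.5,"ty":-1.5,"tz":3,"yaw":0},{"fingers":0,"tx":8.5,"ty":-1.5,"tz":2,"yaw":0},{"fingers":0,"tx":8.5,"ty":-1.5,"tz":1,"yaw":0},{"fingers":0,"tx":0,"ty":0,"tz":0,"yaw":0}]' 80
python3 - <<'E'
from h import *
c,I,D=grab('wrist','w8.png'); P=cloud(c,D); T=env.get_obs()['tool_pos']; d=np.array([.984,-.177,0]); n=np.array([.177,.984,0])
q=(P-T)[D>0]; a=q@d; b=q@n; zz=q[:,2]+T[2]
for lo,hi in((-.004,.004),(.015,.03)):
  for s in np.arange(.02,.18,.008):
    j=(b>lo)&(b<hi)&(zz>.02)&(abs(a-s)<.004)
    if j.sum()>3: print(s.round(3),np.median(zz[j]).round(4),zz[j].max().round(4),j.sum())
E
```

```text
clock: 12.2
tool_pos: [0.5277, -0.2798, 0.1133]
orientation: [180.0, -0.0, -10.1]
ft_force: [0.1, -1.0, -1.1]
grip_width: 0.0119
grip_force: 79.0
0.02 0.1321 0.135 485
0.028 0.1309 0.1348 505
0.036 0.131 0.133 509
0.044 0.131 0.1336 547
0.052 0.1307 0.1327 649
0.06 0.1276 0.1313 610
0.068 0.1277 0.1313 631
0.076 0.1276 0.1314 668
0.084 0.1279 0.1317 729
0.092 0.1278 0.1311 766
0.1 0.1407 0.1432 1150
0.108 0.1399 0.1421 116
0.02 0.1886 0.2005 2009
0.028 0.0353 0.0373 356
0.036 0.0354 0.0372 373
0.044 0.0353 0.0371 373
0.052 0.0353 0.0372 403
0.06 0.0353 0.0372 419
0.068 0.0353 0.0374 411
0.076 0.0354 0.0375 450
0.084 0.0353 0.0371 458
0.092 0.0348 0.0372 487
0.1 0.1402 0.1437 2660
0.108 0.1401 0.1421 208
```

View pics/w8.png

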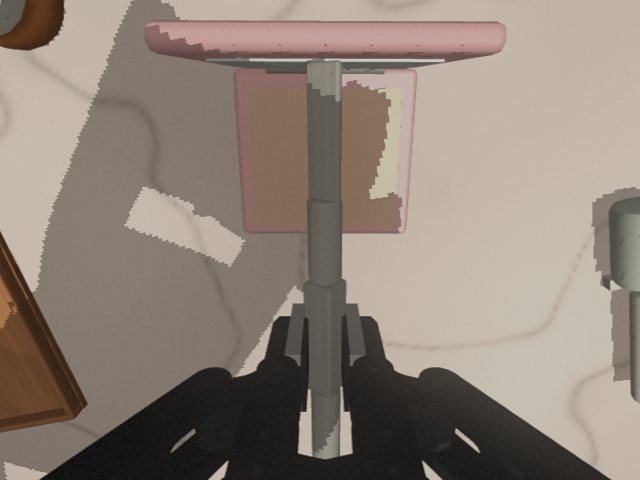

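The lid stands nearly upright (top edge at row 38, shell visible below). I'll back the blade straight out and go over the tray.

```bash
python3 -m jog '[{"fingers":0,"tx":-15,"ty":2.6,"tz":-1,"yaw":0},{"fingers":0,"tx":-22,"ty":4,"tz":0,"yaw":0},{"fingers":0,"tx":-22,"ty":4,"tz":10,"yaw":0},{"fingers":0,"tx":0,"ty":0,"tz":40,"yaw":0},{"fingers":0,"tx":0,"ty":0,"tz":40,"yaw":0},{"fingers":0,"tx":5,"ty":33,"tz":0,"yaw":0.026},{"fingers":0,"tx":5,"ty":33,"tz":0,"yaw":0.026},{"fingers":0,"tx":5,"ty":33,"tz":0,"yaw":0.027},{"fingers":0,"tx":5,"ty":33,"tz":0,"yaw":0.027},{"fingers":0,"tx":5,"ty":33,"tz":0,"yaw":0.027},{"fingers":0,"tx":5,"ty":33,"tz":0,"yaw":0.027},{"fingers":0,"tx":5,"ty":33,"tz":0,"yaw":0.027},{"fingers":0,"tx":4,"ty":33,"tz":0,"yaw":0.026},{"fingers":0,"tx":0,"ty":0,"tz":0,"yaw":0},{"fingers":0,"tx":0,"ty":0,"tz":0,"yaw":0}]' 80
python3 - <<'E'
from h import *
c,I,D=grab('wrist','w9.png'); P=cloud(c,D); T=env.get_obs()['tool_pos']; X,Y,Z=P[...,0],P[...,1],P[...,2]
hsv=cv2.cvtColor(I,cv2.COLOR_RGB2HSV)
w=(hsv[...,1]>110)&(hsv[...,0]<20)&(D>0)&(Z>.013)&(Z<.021)&(abs(Y)<.1)&(X<.7)
q=P[w]; print(q.min(0),q.max(0))
for lo in(.5,.53,.56,.59): s=q[(q[:,0]>lo)&(q[:,0]<lo+.01)]; print(lo,s[:,1].min(),s[:,1].max())
c,I,D=grab('top'); P=cloud(c,D); k=(D>0); k[:220]=0;k[290:]=0;k[:,:410]=0;k[:,490:]=0; q=P[k]; print('lid',q[q[:,2]>.06].mean(0),q[:,2].max())
E
```

```text
clock: 14.12
tool_pos: [0.506, -0.0054, 0.2021]
orientation: [180.0, 0.0, 2.1]
ft_force: [-0.1, -0.3, -0.8]
grip_width: 0.0123
grip_force: 79.1
[ 0.41971943 -0.0686454   0.01300487] [0.63141063 0.06068421 0.01997255]
0.5 -0.0663019891742033 0.05721133836240951
0.53 -0.06518960916782626 0.05782913920082757
0.56 -0.06448516622824721 0.058752342004549124
0.59 -0.0635921071404635 0.059647039706282136
lid [ 0.62565601 -0.30017146  0.10800634] 0.14645294066115186
```

```bash
python3 -m jog '[{"fingers":0,"tx":2,"ty":0,"tz":-35,"yaw":0},{"fingers":0,"tx":0,"ty":0,"tz":-35,"yaw":0},{"fingers":0,"tx":0,"ty":0,"tz":-35,"yaw":0},{"fingers":0,"tx":0,"ty":0,"tz":-35,"yaw":0},{"fingers":0,"tx":0,"ty":0,"tz":-30,"yaw":0},{"fingers":0,"tx":0,"ty":0,"tz":-15,"yaw":0},{"fingers":0,"tx":0,"ty":0,"tz":-6,"yaw":0},{"fingers":0,"tx":0,"ty":0,"tz":-3,"yaw":0},{"fingers":0,"tx":0,"ty":0,"tz":0,"yaw":0}]' 40
python3 -m jog '[{"fingers":0.2,"tx":0,"ty":0,"tz":0,"yaw":0},{"fingers":0.3,"tx":0,"ty":0,"tz":0,"yaw":0},{"fingers":0.4,"tx":0,"ty":0,"tz":0,"yaw":0},{"fingers":0.4,"tx":0,"ty":0,"tz":0,"yaw":0},{"fingers":0.4,"tx":0,"ty":0,"tz":0,"yaw":0},{"fingers":0.4,"tx":0,"ty":0,"tz":0,"yaw":0},{"fingers":0.4,"tx":0,"ty":0,"tz":30,"yaw":0},{"fingers":0.4,"tx":0,"ty":0,"tz":40,"yaw":0},{"fingers":0.4,"tx":0,"ty":0,"tz":50,"yaw":0},{"fingers":0.4,"tx":0,"ty":0,"tz":50,"yaw":0},{"fingers":0.4,"tx":-20,"ty":0,"tz":30,"yaw":0},{"fingers":0.4,"tx":0,"ty":0,"tz":0,"yaw":0},{"fingers":0.4,"tx":0,"ty":0,"tz":0,"yaw":0}]' 40
python3 - <<'E'
from h import *
c,I,D=grab('scene','s2.png')
c,J,D=grab('wrist'); P=cloud(c,D)
cv2.imwrite('pics/fin.png',np.hstack([cv2.resize(I[180:320,150:480],(495,210)),cv2.resize(J,(280,210))])[:,:,::-1])
E
```

```text
clock: 15.35
tool_pos: [0.5094, -0.0051, 0.0089]
orientation: [180.0, -0.1, 2.1]
ft_force: [0.4, -0.4, -0.5]
grip_width: 0.0123
grip_force: 79.0
clock: 16.98
tool_pos: [0.489, -0.005, 0.2079]
orientation: [-180.0, -0.0, 2.0]
ft_force: [-0.3, 0.4, 0.1]
grip_width: 0.034
grip_force: 0.0
```

View pics/fin.png

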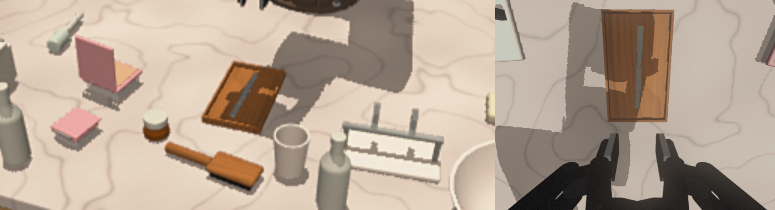

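The picture shows the pusher lying flat inside the tray at (245,93), the lid standing open at (95,65), and the bystanders where they were.

```bash
python3 -c "
from bench import env
print(env.close_job())"
```

```text
the job is handed in; nothing more can be done
None
```

The pusher was unclipped, used to lever the larger compact's lid nearly upright, where it stays open, and laid flat in the tray; I handed the job in at about 17 s.

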